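# Sort the stray bench items into their holders

## Robot

A 6-joint arm with a two-finger parallel gripper is mounted at the origin on a cart in front of the work surface, level with it; the furniture and walls round the work are solid. World frame = base frame: x ahead of the robot, y to its left, z up, the work surface at z = 0. Lengths are in m, angles in rad, forces in N, time in s.
With the tool pointing down it reaches from about 0.35 to 0.975 m from the base axis. Payload 4.9 kg.
Tool frame: the origin (TCP) lies on the front face of the gripper's body, between the roots of the fingers; the fingertips stand ctrl.tip_extent ahead of it and the grasp point (between the pads) lies 54 mm ahead of it (ctrl.tip_extent is the distance from the TCP to the fingertips, in m); z points along the fingers, y is the line along which they close (so a half turn about z gives the same grasp; the last joint's range is limited). The gripper opens to 85 mm and grips with 20 to 120 N. Pads are 22 mm wide; open, the fingers measure 114 mm over their backs; the gripper's body (76 mm by 85 mm) begins 54 mm behind the grasp point. The pads swing forward as they close: fully open they stand 13 mm farther back than shut.
Start: joints at [1.224, 0.053, 1.613, -0, 1.476, -0.119], TCP at [0.141, 0.609, 0.304] pointing down, gripper open.
Joint ranges: [-3.01, 3.01], [-1.01, 2.22], [0.06, 2.58], [-1.02, 4.17], [0.09, 2.62], [-3.14, 3.14]. Speed limits (rad/s): [2.57, 2.57, 3.14, 3.14, 3.14, 3.14].

## Interface

Orientations are given as a rotation vector (axis times angle).
In Python, from station import ctrl gives the robot as it stands.
- The arm moves only by the tool apply_moves, never from a script. Its argument "rows" is one flat list of numbers, 6 for each row, row after row: the shift along the tool's x, y, z normalised to -1 to 1, where 1 is 0.6 m, then the turn, a rotation vector about the tool's x, y, z normalised to -1 to 1, where 1 is 90 degrees. A call has 1 to 20 rows; each row is the pose to reach, as a shift and turn from the pose commanded when the call began, along the tool's axes at that moment; what a row does not reach only later rows make up. A row lasts 1/10 s, in which the tool goes at most 50 mm and 8.59 degrees, less where a joint would pass 70% of its speed; a pose out of reach is approached as far as the arm can. A call with a number of a shift or a turn outside -1 to 1 is refused whole. A call with a gripper value outside its range is refused whole. "grip" is the opening, from 0 (shut) to 1 (fully open), set as the call begins (left out, the last holds). The fingers move at their own pace and stop on an object; "grip_force" is the grip in N (left out, the last holds). Time passes only in rows, so rows that repeat a pose let the fingers close. It gives the time, the measured TCP pose, the force, the opening and the grip force at its end, in the units of the state.
- ctrl.get_obs(): the state, without advancing time (a new reading comes with each control period).
- ctrl.get_image(name): name is "scene" or "top" or "wrist"; returns (picture, depth): 480x640x3 uint8, blue, green, red; 480x640 float32, m along the optical axis (not along the pixel's ray), 0 where there is no reading.
- ctrl.camera_model(name): a dict with "mtx" (3x3 intrinsics, pixels), "R" (3x3) and "t" (3): a world point X has camera coordinates R X + t; the wrist camera has in their place "tool_from_camera" (4x4, takes a point from camera to tool coordinates, whose origin is the TCP and whose axes are the flange's). Camera axes: x right, y down, z forward; pixel columns grow to the right and rows downward; lengths in m; the calibration is good to about 2 mm. A picture is of the moment at which its call begins: read the wrist's pose just before it. camera_model takes no time and is no camera call.
- ctrl.finish_job(): hands the job in; it is judged then, once.
The state is a dict: "t": time; "q": joint angles; "dq": joint speeds; "effort": joint torques, N m; "tool_pos": TCP position; "tool_rot": TCP orientation; "contact_force": force on the tool from outside, world axes, zero at the start; "wrist_torque": the same for the moment, N m; "opening": finger opening in m; "grip_force": force on a finger pad.
Only numpy, scipy, OpenCV 4.12 (cv2) and the standard library are available. Lean on these libraries where they do the work, as an engineer would, in place of code of your own. Each camera call takes 0.05 s, during which the arm holds its last target. There are 200 camera calls.

## Task

Sort the things strewn along the front of the worktop into their holders: lay one marker pen in each of the two lanes of the pen rest, across both rails and about centred end to end; lay one tape roll flat in each of the two bays of the white tray; and stand the beaker upright in the middle of the round steel dish. Keep the beaker upright all the way, and leave the timer and the petri dish where they are; what stands at the back of the bench is not part of the job.

Things in the scene. Friction and masses are not known exactly. Their poses are not given: they have to be found in the camera images.
- marker_a_mid (a point): Marker pen, white barrel with a red cap, 132 mm long, 14 mm wide, 15 mm high; starts lying on the worktop. The point is its centre, half-way along and half-way up; y runs along the pen, z up.
- marker_b_mid (a point): Marker pen, white barrel with a blue cap, 132 mm long, 14 mm wide, 15 mm high; starts lying on the worktop. The point is its centre, half-way along and half-way up; y runs along the pen, z up.
- tape_a_mid (a point): Roll of label tape lying flat, a disc 60 mm across and 19 mm high (yellow, brown core; treat as solid); same as the other roll. The point is its centre, half-way up; z is up.
- tape_b_mid (a point): Roll of label tape lying flat, a disc 60 mm across and 19 mm high (yellow, brown core; treat as solid); same as the other roll. The point is its centre, half-way up; z is up.
- beaker_mid (a point): Small clear glass beaker standing upright, mouth up, 60 mm high, 52 mm across the body and 58 mm across the rim (top 4 mm). The point is its centre, half-way up; z is up. Can be gripped across the outside of its body.
- pen_rest: Pen rest fixed to the worktop: an aluminium base plate (120 mm in x, 156 mm in y, 5 mm thick) with two grey notched rails, 10 mm thick, running along y at x = -45 and x = +45 mm. Each rail has two notches 32 mm wide, centred at y = -38 and y = +38 mm; their floors are 22 mm above the worktop and the rail's tops are 30 mm above it. A pen lies along x, in the notches of one lane. Either pen may take either lane. The origin is the centre of its underside, z up.
- tape_tray: White shallow rectangular tray fixed to the worktop, 138 mm in x by 180 mm in y, floor 4 mm thick, walls and middle divider 4 mm thick with tops 11 mm above the worktop. The divider runs along x at y = 0, so there are two bays, each 130 mm (x) by 84 mm (y) inside, centred at y = -44 and y = +44 mm. Either roll may take either bay. The origin is the centre of its underside, z up.
- drip_dish: Round shallow steel drip dish fixed to the worktop, 140 mm across the rim, about 120 mm across its flat inner floor, which is 4 mm above the worktop; its rim is 11 mm above the worktop. The origin is the centre of its underside, z up.
- timer: Bystander: loose white lab timer, 70 x 62 x 20 mm, lying display up; origin at the centre of its underside. Not to be moved.
- petri: Bystander: loose clear petri dish, 68 mm across, 14 mm high; origin at the centre of its underside. Not to be moved.
Things that resemble listed ones, but are neither listed nor needed, are in the scene too. Leave any red or turquoise look-alike of the part that bears tape_a_mid alone.

How it is judged:
By the outcome, as a careful person would: the job done as asked, in the order asked, and still so for the second after the job is handed in, with the robot touching nothing.
It also fails if it takes over 109 s, if anything falls off the work surface, if the arm or the gripper's body presses on something with over 40 N, if the wrist force passes 120 N, or if a joint passes its speed limit or range.

## Working session

There is one attempt and no reset: what is moved stays moved. The work goes in short steps, Python scripts to look and compute and a tool call to move; the robot and the scene stay as the last step left them, time stands still between calls to the robot, and variables do not carry over. Pictures are saved under pics/ and viewed, at most 14 in all, crops included, and the job is handed in when it is done.

Besides the shell and the picture viewer there is one more tool, called after ">>>" by a JSON object that holds its "fn" and its "kwargs". apply_moves: Moves the arm, as the interface text tells. Its arguments: {"type":"object","properties":{"rows":{"type":"array","items":{"type":"number"}},"grip":{"type":"number"},"grip_force":{"type":"number"}},"required":["rows"]}

```bash
mkdir -p pics; ls; python3 - <<'E'
from station import ctrl
import cv2,numpy as np
o=ctrl.get_obs();print(o['t'],o['tool_pos'],o['tool_rot'],o['opening'],ctrl.tip_extent)
for n in("top","scene"):
    im,d=ctrl.get_image(n);cv2.imwrite(f'pics/{n}0.png',im);np.save(f'{n}0.npy',d)
    m=ctrl.camera_model(n);print(n,m)
print(ctrl.camera_model("wrist"))
E
```

```text
pics
0.0 [0.14096557 0.60840852 0.30264579] [-0.35700974 -3.12075941  0.00317197] 0.08550621081157542 0.0726
top {'mtx': array([[440.42097061,   0.        , 314.83488047],
       [  0.        , 440.42097061, 238.66547271],
       [  0.        ,   0.        ,   1.        ]]), 'R': array([[-0.01974463, -0.99959726, -0.02038292],
       [-0.98288523,  0.0231412 , -0.1827597 ],
       [ 0.18315778,  0.01642555, -0.9829463 ]]), 't': array([0.02677509, 0.48150677, 1.05567756])}
scene {'mtx': array([[520.93390615,   0.        , 313.72560747],
       [  0.        , 520.93390615, 235.62730345],
       [  0.        ,   0.        ,   1.        ]]), 'R': array([[ 0.8417803 , -0.5395873 , -0.01585757],
       [-0.3149652 , -0.46707865, -0.82621696],
       [ 0.43840945,  0.70048774, -0.56312883]]), 't': array([-0.39239071,  0.20870356,  1.39527094])}
{'mtx': array([[343.379703  ,   0.        , 321.13599163],
       [  0.        , 343.379703  , 245.16040975],
       [  0.        ,   0.        ,   1.        ]]), 'tool_from_camera': array([[ 8.13812542e-04, -9.55870991e-01, -2.93785613e-01,
         7.46792861e-02],
       [ 9.99999207e-01,  1.06024400e-03, -6.79558773e-04,
        -7.57037513e-04],
       [ 9.61054953e-04, -2.93784827e-01,  9.55871096e-01,
        -6.96021879e-02],
       [ 0.00000000e+00,  0.00000000e+00,  0.00000000e+00,
         1.00000000e+00]])}
```

View pics/top0.png

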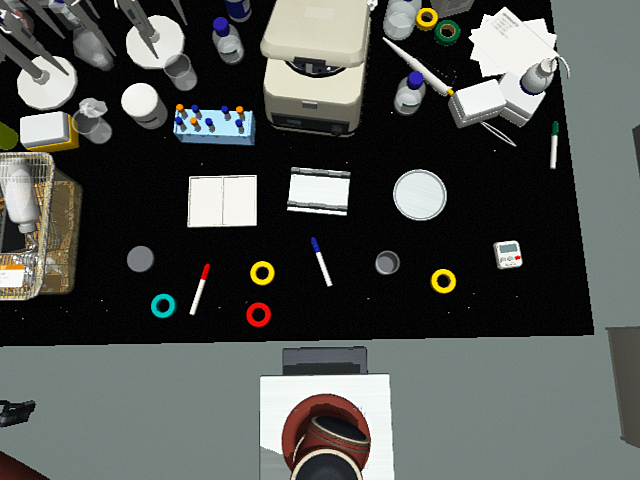

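View pics/scene0.png

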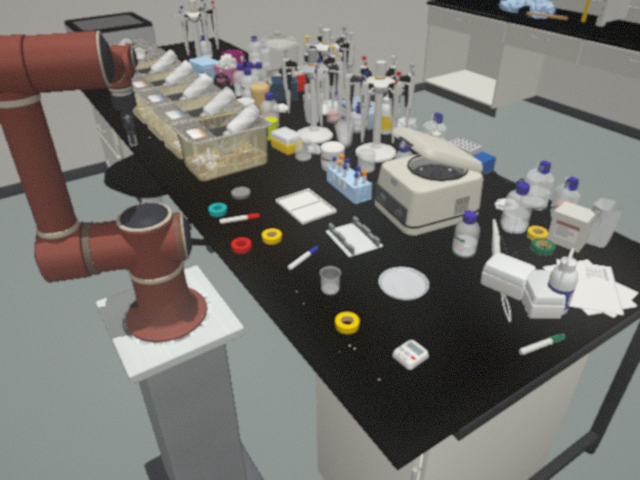

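The top view shows the red pen at (200,289), blue pen (321,262), rolls (262,273) and (443,281), beaker (387,262), tray (222,201), rest (319,191) and dish (419,194). I'll crop for precise pixels.

```bash
python3 - <<'E'
import cv2
im=cv2.imread('pics/top0.png')
a=cv2.resize(im[160:330,180:360],None,fx=3.5,fy=3.5,interpolation=cv2.INTER_CUBIC)
b=cv2.resize(im[160:310,360:540],None,fx=4,fy=4,interpolation=cv2.INTER_CUBIC)
for g,s,u0,v0 in((a,3.5,180,160),(b,4,360,160)):
    for k in range(0,200,20):
        cv2.putText(g,str(u0+k),(int(k*s),10),0,.35,(0,255,0));cv2.putText(g,str(v0+k),(0,int(k*s)+4),0,.35,(0,255,0))
        cv2.line(g,(int(k*s),0),(int(k*s),2000),(0,90,0),1);cv2.line(g,(0,int(k*s)),(2000,int(k*s)),(0,90,0),1)
cv2.imwrite('pics/ca.png',a);cv2.imwrite('pics/cb.png',b)
E
```

```text
(no output)
```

View pics/ca.png

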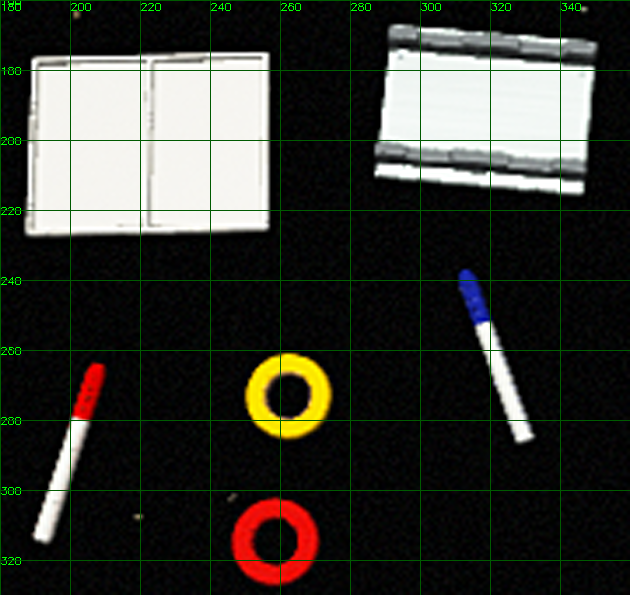

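View pics/cb.png

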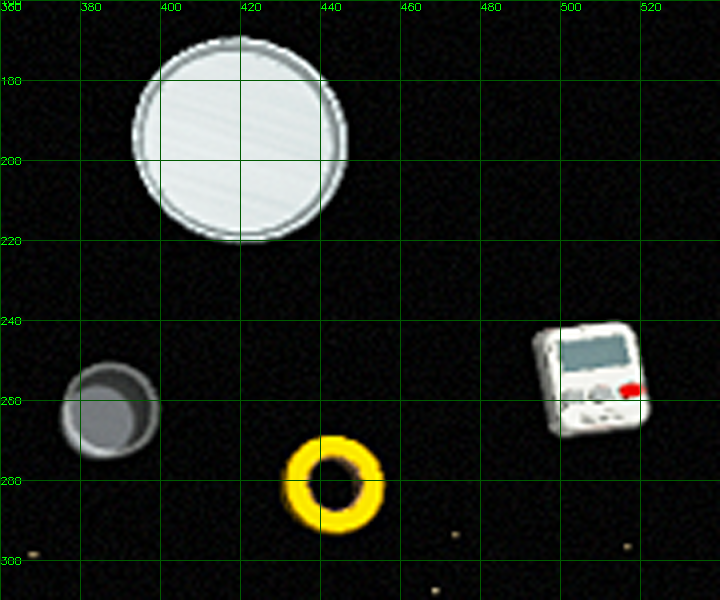

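The crops give: red pen ends (207.5,264.5)/(192.2,314.5), blue pen ends (312.8,237.5)/(330,285.5), roll centres (262.3,273) and (443.6,281), beaker rim (387.6,262.6), dish (420,194.9). Next I turn these into positions.

```bash
cat > h.py <<'E'
from station import ctrl
import numpy as np, cv2
from scipy.spatial.transform import Rotation as Ro
def ray(n,u,v,z,o=None):
    m=ctrl.camera_model(n); K=m['mtx']
    if n=='wrist':
        Rt=Ro.from_rotvec(o['tool_rot']).as_matrix(); T=m['tool_from_camera']
        R=Rt@T[:3,:3]; c=Rt@T[:3,3]+o['tool_pos']
    else: R=m['R'].T; c=-R@m['t']
    d=R@np.linalg.solve(K,[u,v,1]); return c+d*(z-c[2])/d[2]
def go(*wps):
    """wps: (x,y,z,yaw_deg of tool y axis); prints row numbers from the measured pose"""
    o=ctrl.get_obs(); p=np.array(o['tool_pos']); R0=Ro.from_rotvec(o['tool_rot'])
    print('t',o['t'],'p',p.round(4),'q',np.round(o['q'],2),'op',o['opening'],'tip',ctrl.tip_extent)
    for x,y,z,a in wps:
        y0=R0.as_matrix()[:,1]; cur=np.degrees(np.arctan2(y0[1],y0[0]))
        a=cur+(a-cur+90)%180-90; a=np.radians(a)
        M=np.array([[-np.sin(a),np.cos(a),0],[np.cos(a),np.sin(a),0],[0,0,-1.]]).T
        yv=np.array([np.cos(a),np.sin(a),0]);zv=np.array([0,0,-1.]);M=np.column_stack([np.cross(yv,zv),yv,zv])
        s=R0.inv().apply(np.array([x,y,z])-p)/.6; t=(R0.inv()*Ro.from_matrix(M)).as_rotvec()/(np.pi/2)
        print(np.round(s,4).tolist()+np.round(t,3).tolist())
E
python3 - <<'E'
from h import *
P=lambda u,v,z:ray('top',u,v,z)
for n,a,b in(('red',(207.5,264.5),(192.2,314.5)),('blue',(312.8,237.5),(330,285.5))):
    A,B=P(*a,.009),P(*b,.009);d=A-B;print(n,((A+B)/2).round(4),np.hypot(*d[:2]).round(4),'yaw',np.degrees(np.arctan2(d[1],d[0])).round(1))
for n,u,v,z in(('tapeA',262.3,273,.019),('tapeB',443.6,281,.019),('beaker rim',387.6,262.6,.06),('beak base',385.7,264.5,.003),('dish',420,194.9,.011),('timer',508,254,.02)):print(n,P(u,v,z).round(4))
c=lambda x,y,s=3.5,u=180,v=160:(u+x/s,v+y/s)
q=[P(*c(*k),.011) for k in((32,57),(269,52),(269,229),(26,235))]
print('tray',np.round(q,4)[:,:2].tolist(),np.mean(q,0).round(4))
q=[P(*c(*k),.03) for k in((390,24),(597,41))]; r=[P(*c(*k),.005) for k in((375,176),(583,194))]
print('rest back',np.round(q,4).tolist(),'front',np.round(r,4).tolist())
d=np.load('top0.npy');m=ctrl.camera_model('top');K=m['mtx'];v,u=np.mgrid[155:225,275:360];zz=d[155:225,275:360]
C=np.stack([(u-K[0,2])*zz/K[0,0],(v-K[1,2])*zz/K[1,1],zz],-1).reshape(-1,3)
W=(C-m['t'])@m['R'];s=W[(W[:,2]>.018)&(W[:,2]<.04)]
print(len(s),cv2.minAreaRect(s[:,:2].astype(np.float32)*1000))
v,u=np.mgrid[250:275,375:400];zz=d[250:275,375:400];C=np.stack([(u-K[0,2])*zz/K[0,0],(v-K[1,2])*zz/K[1,1],zz],-1).reshape(-1,3);W=(C-m['t'])@m['R'];s=W[W[:,2]>.05];print(len(s),s.mean(0) if len(s) else 0)
E
```

```text
red [0.3648 0.3114 0.009 ] 0.1307 yaw -15.8
blue [0.4295 0.0016 0.009 ] 0.1312 yaw 18.3
tapeA [0.4016 0.1513 0.019 ]
tapeB [ 0.3716 -0.3027  0.019 ]
beaker rim [ 0.4158 -0.1595  0.06  ]
beak base [ 0.4183 -0.1629  0.003 ]
dish [ 0.598 -0.26   0.011]
timer [ 0.4359 -0.4685  0.02  ]
tray [[0.665, 0.3481], [0.6641, 0.1674], [0.5268, 0.1668], [0.5266, 0.3481]] [0.5956 0.2576 0.011 ]
rest back [[0.6771, 0.074, 0.03], [0.6596, -0.0799, 0.03]] front [[0.5668, 0.0882, 0.005], [0.5491, -0.0671, 0.005]]
499 ((619.4705810546875, 6.086029052734375), (155.59597778320312, 101.258544921875), 83.20523834228516)
127 [ 0.41447191 -0.15479771  0.09944199]
```

```bash
python3 - <<'E'
from h import *
go((.365,.311,.20,74.2))
E
```

```text
t 0.1 p [0.141  0.6084 0.3028] q [ 1.22  0.05  1.61 -0.    1.48 -0.12] op 0.08524602324683483 tip 0.0726
[-0.4757, -0.3983, 0.1719, -0.001, -0.0, 0.031]
```

>>> {"fn": "apply_moves", "kwargs": {"rows": [-0.476,-0.398,0.172,0,0,0.031,-0.476,-0.398,0.172,0,0,0.031,-0.476,-0.398,0.172,0,0,0.031,-0.476,-0.398,0.172,0,0,0.031,-0.476,-0.398,0.172,0,0,0.031,-0.476,-0.398,0.172,0,0,0.031,-0.476,-0.398,0.172,0,0,0.031,-0.476,-0.398,0.172,0,0,0.031,-0.476,-0.398,0.172,0,0,0.031,-0.476,-0.398,0.172,0,0,0.031,-0.476,-0.398,0.172,0,0,0.031,-0.476,-0.398,0.172,0,0,0.031], "grip": 0.45, "grip_force": 30}}

```text
t: 1.3
tool_pos: [0.365, 0.3127, 0.2011]
tool_rot: [0.43, 3.112, 0.001]
contact_force: [-1.3, 0.4, -0.2]
opening: 0.0384
grip_force: 0.0
```

```bash
python3 - <<'E'
from h import *
o=ctrl.get_obs()
im,d=ctrl.get_image('wrist');cv2.imwrite('pics/w1.png',im)
go((.365,.311,.08,74.2))
# where the pen should appear
E
```

```text
t 1.35 p [0.365  0.3127 0.2011] q [ 0.55 -0.22  2.04  0.    1.32 -0.74] op 0.038813270463221465 tip 0.0726
[-0.0007, -0.0028, 0.2019, 0.0, 0.0, 0.001]
```

View pics/w1.png

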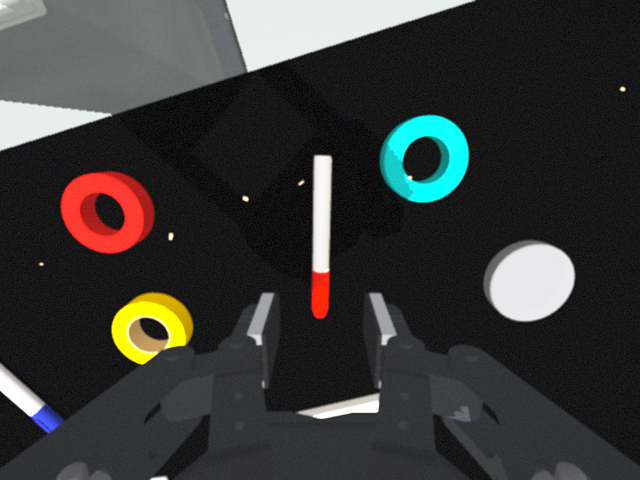

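Wrist view: pen from (323,155) to (320,318), lined up between the fingers. I check the pen's position and the true fingertip depth here.

```bash
python3 - <<'E'
from h import *
o=ctrl.get_obs();im,d=ctrl.get_image('wrist')
A,B=ray('wrist',320,318,.009,o),ray('wrist',323,155,.009,o);e=A-B
print(((A+B)/2).round(4),np.hypot(e[0],e[1]),np.degrees(np.arctan2(e[1],e[0])))
print(ray('wrist',152,321,.019,o), ray('wrist',107,203,.019,o))
m=ctrl.camera_model('wrist');K=m['mtx'];T=m['tool_from_camera']
v,u=np.mgrid[285:400,235:405];z=d[285:400,235:405]
C=np.stack([(u-K[0,2])*z/K[0,0],(v-K[1,2])*z/K[1,1],z],-1);X=C@T[:3,:3].T+T[:3,3]
ok=(z>0)&(X[...,2]<.11)&(X[...,2]>.03);Y=X[ok]
for s in(-1,1):
    k=Y[Y[:,1]*s>0];print(len(k),np.percentile(k[:,2],[50,90,98,100]).round(4),np.percentile(k[:,1],[0,5,95,100]).round(4),np.percentile(k[:,0],[1,99]).round(4))
E
```

```text
[0.3683 0.3111 0.009 ] 0.13465070270340385 -16.679935666994
[0.39275296 0.15944558 0.019     ] [0.29331729 0.16754682 0.019     ]
2265 [0.0454 0.0623 0.0677 0.0722] [-0.0335 -0.0317 -0.0198 -0.0196] [-0.0109  0.0117]
2221 [0.0456 0.0623 0.0676 0.0718] [0.0183 0.0185 0.03   0.0323] [-0.011   0.0115]
```

```bash
python3 - <<'E'
from h import *
go((.366,.311,.077,73.8))
E
```

```text
t 1.4 p [0.365  0.3126 0.2011] q [ 0.55 -0.22  2.04  0.    1.32 -0.74] op 0.03849875284196899 tip 0.0726
[-0.0023, -0.0023, 0.2068, 0.0, 0.0, 0.005]
```

>>> {"fn": "apply_moves", "kwargs": {"rows": [-0.0023,-0.0023,0.15,0,0,0.005,-0.0023,-0.0023,0.15,0,0,0.005,-0.0023,-0.0023,0.206,0,0,0.005,-0.0023,-0.0023,0.206,0,0,0.005,-0.0023,-0.0023,0.206,0,0,0.005]}}

```text
t: 1.9
tool_pos: [0.3662, 0.3104, 0.0776]
tool_rot: [-0.444, -3.109, 0.001]
contact_force: [0.3, -0.4, 0.1]
opening: 0.0386
grip_force: 0.0
```

>>> {"fn": "apply_moves", "kwargs": {"rows": [0,0,0,0,0,0,0,0,0,0,0,0,0,0,0,0,0,0,0,0,0,0,0,0,0,0,0,0,0,0,0,0,0,0,0,0], "grip": 0}}

```text
t: 2.5
tool_pos: [0.3674, 0.3108, 0.079]
tool_rot: [0.445, 3.108, 0.003]
contact_force: [-1.1, -0.6, 6.5]
opening: 0.0125
grip_force: 31.4
```

```bash
python3 - <<'E'
from h import *
go((.366,.311,.2,74),(.6227,.0423,.2,83.4))
E
```

```text
t 2.5 p [0.3674 0.3108 0.079 ] q [ 0.55 -0.03  2.11  0.    1.06 -0.74] op 0.01250774969110211 tip 0.0726
[0.002, 0.0002, -0.2016, 0.001, 0.001, -0.003]
[-0.5343, -0.3096, -0.2014, 0.001, 0.001, -0.108]
```

Gripped (opening 12.5 mm), with a light touch on the table, so I'll go 2 mm higher next time. Lift and carry.

>>> {"fn": "apply_moves", "kwargs": {"rows": [0.002,0,-0.08,0,0,0,0.002,0,-0.16,0,0,0,-0.534,-0.31,-0.2,0,0,-0.108,-0.534,-0.31,-0.2,0,0,-0.108,-0.534,-0.31,-0.2,0,0,-0.108,-0.534,-0.31,-0.2,0,0,-0.108,-0.534,-0.31,-0.2,0,0,-0.108,-0.534,-0.31,-0.2,0,0,-0.108,-0.534,-0.31,-0.2,0,0,-0.108,-0.534,-0.31,-0.2,0,0,-0.108,-0.534,-0.31,-0.2,0,0,-0.108,-0.534,-0.31,-0.2,0,0,-0.108,-0.534,-0.31,-0.2,0,0,-0.108,-0.534,-0.31,-0.2,0,0,-0.108]}}

```text
t: 3.9
tool_pos: [0.6208, 0.0427, 0.1969]
tool_rot: [-0.178, -3.136, -0.0]
contact_force: [0.1, 0.0, -0.7]
opening: 0.0127
grip_force: 30.6
```

```bash
python3 - <<'E'
from h import *
o=ctrl.get_obs();im,d=ctrl.get_image('wrist');cv2.imwrite('pics/w2.png',im)
t,td=ctrl.get_image('top');cv2.imwrite('pics/t2.png',t)
go((.6227,.0423,.105,83.4))
E
```

```text
t 4.0 p [0.6211 0.0426 0.197 ] q [-0.05  0.13  1.71  0.    1.3  -1.51] op 0.012137113403310962 tip 0.0726
[-0.0028, -0.0002, 0.1534, 0.0, -0.0, 0.001]
```

View pics/w2.png

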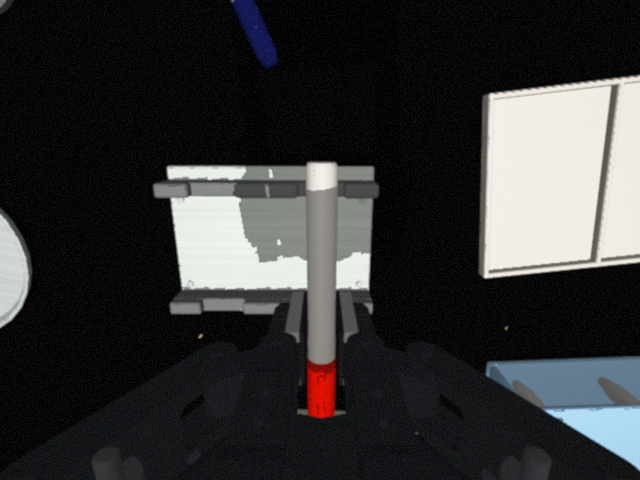

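The pen is held centrally and straight, tail (321,163), cap tip (320,415). Rest rail ends: front rail (154,184)–(378,182), far rail (171,300)–(373,300). I cross-check the rest pose from this view.

```bash
python3 - <<'E'
from h import *
o=ctrl.get_obs()
for u,v in((154,184),(378,182),(171,292),(373,292)):
    print(ray('wrist',u,v,.03,o).round(4))
z=o['tool_pos'][2]-.0705
A,B=ray('wrist',320,415,z,o),ray('wrist',321,163,z+.005,o);e=A-B;print('pen',(A+B)/2,np.hypot(e[0],e[1]),np.degrees(np.arctan2(e[1],e[0])))
im=cv2.imread('pics/w2.png')[150:330,140:400];cv2.imwrite('pics/w2c.png',cv2.resize(im,None,fx=3,fy=3,interpolation=cv2.INTER_CUBIC))
E
```

```text
[ 0.5626 -0.0668  0.03  ]
[0.5784 0.0855 0.03  ]
[ 0.6429 -0.0746  0.03  ]
[0.6599 0.0765 0.03  ]
pen [0.61667641 0.04191799 0.129036  ] 0.12390003636311218 -6.686210476244178
```

View pics/w2c.png

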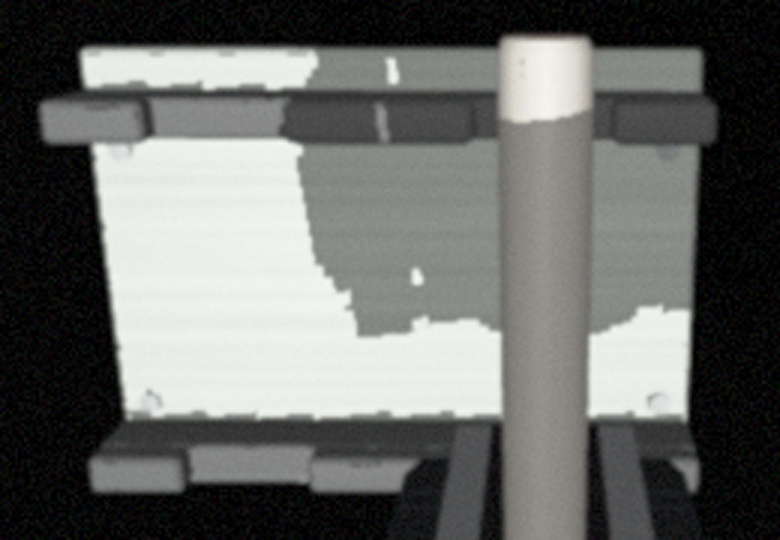

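Pen is centred on the notch (crop columns 475–612, pen at 545). Lower it.

>>> {"fn": "apply_moves", "kwargs": {"rows": [-0.004,-0.0002,0.08,0,0,0.001,-0.004,-0.0002,0.13,0,0,0.001,-0.004,-0.0002,0.157,0,0,0.001,-0.004,-0.0002,0.157,0,0,0.001,-0.004,-0.0002,0.157,0,0,0.001]}}

```text
t: 4.5
tool_pos: [0.6245, 0.0415, 0.1035]
tool_rot: [0.182, 3.135, 0.0]
contact_force: [-0.5, 0.8, 0.1]
opening: 0.0127
grip_force: 34.3
```

>>> {"fn": "apply_moves", "kwargs": {"rows": [0,0,0,0,0,0,0,0,0,0,0,0,0,0,0,0,0,0,0,0,0,0,0,0], "grip": 0.45}}

```text
t: 4.9
tool_pos: [0.6243, 0.0412, 0.1034]
tool_rot: [0.182, 3.135, 0.0]
contact_force: [0.9, 0.1, 0.1]
opening: 0.0382
grip_force: 0.0
```

```bash
python3 - <<'E'
from h import *
go((.6235,.0423,.2,83.4),(.430,.0016,.2,108.3))
E
```

```text
t 4.9 p [0.6243 0.0412 0.1034] q [-0.05  0.25  1.75  0.    1.14 -1.51] op 0.038222363340033254 tip 0.0726
[0.0015, 0.0017, -0.1609, 0.0, 0.001, -0.001]
[0.3139, -0.1031, -0.1612, -0.0, 0.001, -0.277]
```

>>> {"fn": "apply_moves", "kwargs": {"rows": [0.0015,0.0017,-0.08,0,0,0,0.0015,0.0017,-0.16,0,0,0,0.314,-0.103,-0.161,0,0,-0.277,0.314,-0.103,-0.161,0,0,-0.277,0.314,-0.103,-0.161,0,0,-0.277,0.314,-0.103,-0.161,0,0,-0.277,0.314,-0.103,-0.161,0,0,-0.277,0.314,-0.103,-0.161,0,0,-0.277,0.314,-0.103,-0.161,0,0,-0.277,0.314,-0.103,-0.161,0,0,-0.277]}}

```text
t: 5.9
tool_pos: [0.4313, 0.0016, 0.2003]
tool_rot: [-0.499, 3.101, -0.0]
contact_force: [-0.0, 0.6, -0.8]
opening: 0.0381
grip_force: 0.0
```

```bash
python3 - <<'E'
from h import *
o=ctrl.get_obs();im,d=ctrl.get_image('wrist');t,_=ctrl.get_image('top')
a=cv2.resize(t[150:220,270:365],(760,560),interpolation=cv2.INTER_CUBIC)[:, :]
cv2.imwrite('pics/m3.png',np.hstack([cv2.resize(im,(400,300)),cv2.resize(a,(400,300))]))
go((.430,.0016,.08,108.3))
E
```

```text
t 6.0 p [0.431  0.0017 0.1999] q [-0.17 -0.35  2.15 -0.    1.34 -2.06] op 0.038541806450535135 tip 0.0726
[0.0016, 0.0004, 0.1998, 0.0, -0.0, -0.0]
```

View pics/m3.png

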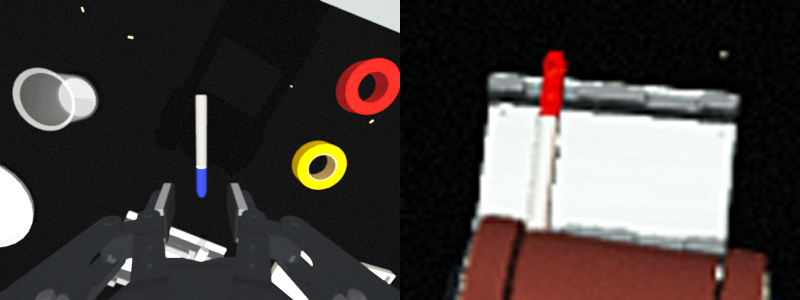

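Red pen lies in its lane; the blue pen, tail (321.6,152) to cap (323,313.6), is between the fingers.

```bash
python3 - <<'E'
from h import *
o=ctrl.get_obs()
A,B=ray('wrist',323,313.6,.009,o),ray('wrist',321.6,152,.009,o);e=A-B
print(((A+B)/2).round(4),np.hypot(e[0],e[1]),np.degrees(np.arctan2(e[1],e[0])))
go((.4305,.0016,.080,108.3))
E
```

```text
[0.4303 0.0015 0.009 ] 0.13188713700309637 18.875080132100468
t 6.0 p [0.431  0.0017 0.1999] q [-0.17 -0.35  2.15 -0.    1.34 -2.06] op 0.038541806450535135 tip 0.0726
[0.0008, 0.0001, 0.1998, 0.0, -0.0, -0.0]
```

>>> {"fn": "apply_moves", "kwargs": {"rows": [0.001,0,0.15,0,0,0,0.001,0,0.15,0,0,0,0.001,0,0.2,0,0,0,0.001,0,0.2,0,0,0,0.001,0,0.2,0,0,0]}}

```text
t: 6.5
tool_pos: [0.4297, 0.0015, 0.0796]
tool_rot: [0.499, -3.1, -0.001]
contact_force: [0.0, 0.5, -0.3]
opening: 0.0384
grip_force: 0.0
```

>>> {"fn": "apply_moves", "kwargs": {"rows": [0,0,0,0,0,0,0,0,0,0,0,0,0,0,0,0,0,0,0,0,0,0,0,0,0,0,0,0,0,0,0,0,0,0,0,0], "grip": 0}}

```text
t: 7.1
tool_pos: [0.4312, 0.0012, 0.0819]
tool_rot: [-0.498, 3.097, -0.002]
contact_force: [0.2, -0.7, 6.6]
opening: 0.0123
grip_force: 31.6
```

```bash
python3 - <<'E'
from h import *
go((.430,.0016,.2,108.3),(.6147,-.0333,.2,83.4))
E
```

```text
t 7.1 p [0.4312 0.0012 0.0819] q [-0.17 -0.17  2.22  0.    1.08 -2.06] op 0.012294702503514282 tip 0.0726
[0.0008, 0.0009, -0.1968, -0.001, 0.003, -0.0]
[-0.2733, -0.1509, -0.1952, -0.001, 0.003, 0.276]
```

>>> {"fn": "apply_moves", "kwargs": {"rows": [0.001,0,-0.08,0,0,0,0.001,0,-0.16,0,0,0,-0.273,-0.151,-0.195,0,0.003,0.276,-0.273,-0.151,-0.195,0,0.003,0.276,-0.273,-0.151,-0.195,0,0.003,0.276,-0.273,-0.151,-0.195,0,0.003,0.276,-0.273,-0.151,-0.195,0,0.003,0.276,-0.273,-0.151,-0.195,0,0.003,0.276,-0.273,-0.151,-0.195,0,0.003,0.276,-0.273,-0.151,-0.195,0,0.003,0.276,-0.273,-0.151,-0.195,0,0.003,0.276]}}

```text
t: 8.2
tool_pos: [0.6123, -0.0329, 0.1966]
tool_rot: [-0.179, -3.132, 0.001]
contact_force: [-1.0, -0.3, 0.2]
opening: 0.0126
grip_force: 30.8
```

```bash
python3 - <<'E'
from h import *
go((.615,-.0333,.105,83.4))
E
```

```text
t 8.2 p [ 0.6123 -0.0329  0.1966] q [-0.17  0.11  1.73 -0.    1.3  -1.63] op 0.012613154118871596 tip 0.0726
[-0.0053, 0.0, 0.1527, -0.001, -0.003, 0.0]
```

>>> {"fn": "apply_moves", "kwargs": {"rows": [-0.004,0,0.08,0,-0.003,0,-0.004,0,0.13,0,-0.003,0,-0.004,0,0.153,0,-0.003,0,-0.004,0,0.153,0,-0.003,0,-0.004,0,0.153,0,-0.003,0]}}

```text
t: 8.7
tool_pos: [0.6153, -0.0335, 0.1054]
tool_rot: [0.18, 3.135, -0.002]
contact_force: [0.5, -0.4, 0.2]
opening: 0.0126
grip_force: 36.5
```

>>> {"fn": "apply_moves", "kwargs": {"rows": [0,0,0,0,0,0,0,0,0,0,0,0,0,0,0,0,0,0,0,0,0,0,0,0], "grip": 0.45}}

```text
t: 9.1
tool_pos: [0.6153, -0.0336, 0.1051]
tool_rot: [0.18, 3.136, -0.002]
contact_force: [0.8, 0.1, 0.3]
opening: 0.0386
grip_force: 0.0
```

```bash
python3 - <<'E'
from h import *
go((.615,-.0333,.2,83.4),(.401,.152,.2,90))
E
```

```text
t 9.1 p [ 0.6153 -0.0336  0.1051] q [-0.17  0.23  1.77 -0.    1.14 -1.63] op 0.038573762112555005 tip 0.0726
[0.0004, 0.0002, -0.1582, -0.001, 0.0, 0.0]
[0.3901, 0.2662, -0.1588, -0.001, 0.0, -0.073]
```

>>> {"fn": "apply_moves", "kwargs": {"rows": [0,0,-0.08,0,0,0,0,0,-0.158,0,0,0,0.39,0.266,-0.158,0,0,-0.073,0.39,0.266,-0.158,0,0,-0.073,0.39,0.266,-0.158,0,0,-0.073,0.39,0.266,-0.158,0,0,-0.073,0.39,0.266,-0.158,0,0,-0.073,0.39,0.266,-0.158,0,0,-0.073,0.39,0.266,-0.158,0,0,-0.073,0.39,0.266,-0.158,0,0,-0.073,0.39,0.266,-0.158,0,0,-0.073], "grip": 1}}

```text
t: 10.2
tool_pos: [0.4017, 0.1515, 0.1997]
tool_rot: [0.001, 3.141, -0.002]
contact_force: [0.6, -0.0, 0.8]
opening: 0.0852
grip_force: 0.0
```

```bash
python3 - <<'E'
from h import *
o=ctrl.get_obs();im,d=ctrl.get_image('wrist');t,_=ctrl.get_image('top')
cv2.imwrite('pics/m4.png',np.hstack([cv2.resize(im,(400,300)),cv2.resize(t[150:220,270:365],(400,300),interpolation=cv2.INTER_CUBIC)]))
hsv=cv2.cvtColor(im,cv2.COLOR_BGR2HSV);m=cv2.inRange(hsv,(22,150,100),(35,255,255))
n,l,s,c=cv2.connectedComponentsWithStats(m);k=1+s[1:,4].argmax();print(s[k],c[k])
go((.401,.152,.08,90))
E
```

```text
[ 282  201   81   82 3363] [321.75795421 240.65328576]
t 10.3 p [0.4018 0.1513 0.1995] q [ 0.19 -0.36  2.16 -0.    1.34 -1.38] op 0.08505794684937368 tip 0.0726
[0.0014, 0.0014, 0.1992, -0.001, 0.0, -0.001]
```

View pics/m4.png

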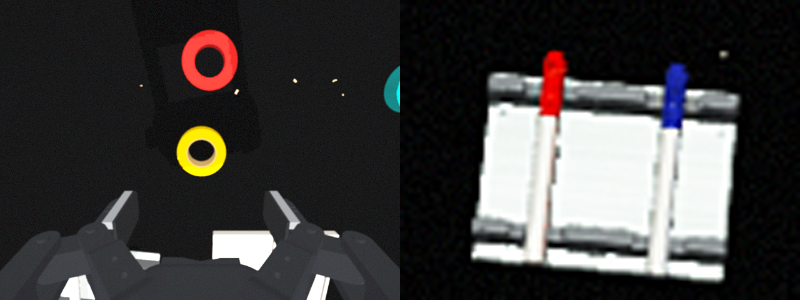

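Both pens lie across both rails; the yellow roll, at wrist pixel (322,242), is centred between the open fingers.

>>> {"fn": "apply_moves", "kwargs": {"rows": [0.001,0,0.15,0,0,0,0.001,0,0.15,0,0,0,0.001,0,0.208,0,0,0,0.001,0,0.208,0,0,0,0.001,0,0.208,0,0,0]}}

```text
t: 10.8
tool_pos: [0.4007, 0.1513, 0.0746]
tool_rot: [-0.002, -3.14, 0.002]
contact_force: [0.5, -0.5, 0.1]
opening: 0.0853
grip_force: 0.0
```

>>> {"fn": "apply_moves", "kwargs": {"rows": [0,0,0,0,0,0,0,0,0,0,0,0,0,0,0,0,0,0,0,0,0,0,0,0,0,0,0,0,0,0,0,0,0,0,0,0], "grip": 0}}

```text
t: 11.4
tool_pos: [0.4024, 0.152, 0.0773]
tool_rot: [-0.0, 3.137, -0.001]
contact_force: [-1.2, -1.0, 5.4]
opening: 0.0573
grip_force: 31.8
```

```bash
python3 - <<'E'
from h import *
o=ctrl.get_obs()
for zz in(.0095,):
  P=lambda u,v,z:ray('top',u,v,z)
# pens: ends in m4 right panel -> top px
  for n,a,b in(('red',(556,52),(536,262)),('blue',(677,64),(658,275))):
    f=lambda q:P(270+(q[0]-400)*95/400,150+q[1]*70/300,.031)
    A,B=f(a),f(b);e=A-B;print(n,((A+B)/2).round(4),np.hypot(e[0],e[1]).round(4),np.degrees(np.arctan2(e[1],e[0])))
go((.401,.152,.2,90),(.5956,.2136,.2,0))
E
```

```text
red [0.6228 0.0401 0.031 ] 0.1323 -6.223620275775678
blue [ 0.613  -0.0343  0.031 ] 0.1325 -6.614802236411676
t 11.4 p [0.4024 0.152  0.0773] q [ 0.19 -0.16  2.23 -0.    1.07 -1.38] op 0.05731969997680751 tip 0.0726
[0.0013, -0.0002, -0.2046, -0.0, 0.003, 0.0]
[-0.3231, 0.1024, -0.203, -0.003, 0.002, -1.0]
```

>>> {"fn": "apply_moves", "kwargs": {"rows": [0.001,0,-0.08,0,0,0,0.001,0,-0.16,0,0,0,-0.323,0.102,-0.203,0,0,1,-0.323,0.102,-0.203,0,0,1,-0.323,0.102,-0.203,0,0,1,-0.323,0.102,-0.203,0,0,1,-0.323,0.102,-0.203,0,0,1,-0.323,0.102,-0.203,0,0,1,-0.323,0.102,-0.203,0,0,1,-0.323,0.102,-0.203,0,0,1,-0.323,0.102,-0.203,0,0,1,-0.323,0.102,-0.203,0,0,1,-0.323,0.102,-0.203,0,0,1,-0.323,0.102,-0.203,0,0,1,-0.323,0.102,-0.203,0,0,1,-0.323,0.102,-0.203,0,0,1]}}

```text
t: 13.0
tool_pos: [0.5942, 0.2131, 0.1967]
tool_rot: [2.22, 2.222, -0.0]
contact_force: [0.9, 0.5, 0.8]
opening: 0.0574
grip_force: 33.0
```

```bash
python3 - <<'E'
from h import *
go((.5956,.2136,.0825,0),(.5956,.2136,.0825,90))
print(ctrl.get_obs()['tool_rot'])
E
```

```text
t 13.0 p [0.5942 0.2131 0.1967] q [ 0.23  0.15  1.69 -0.    1.3   0.23] op 0.05739864283419038 tip 0.0726
[0.0009, 0.0021, 0.1904, 0.0, 0.001, 0.001]
[0.0009, 0.0021, 0.1904, -0.0, 0.001, -0.999]
[ 2.21956474e+00  2.22180907e+00 -1.44041055e-04]
```

>>> {"fn": "apply_moves", "kwargs": {"rows": [0.001,0.002,0.08,0,0,0,0.001,0.002,0.15,0,0,0,0.001,0.002,0.19,0,0,0,0.001,0.002,0.19,0,0,0,0.001,0.002,0.19,0,0,0]}}

```text
t: 13.5
tool_pos: [0.5953, 0.2136, 0.082]
tool_rot: [2.22, 2.222, -0.002]
contact_force: [1.2, -0.1, -0.2]
opening: 0.0573
grip_force: 41.9
```

>>> {"fn": "apply_moves", "kwargs": {"rows": [0,0,0,0,0,0,0,0,0,0,0,0,0,0,0,0,0,0,0,0,0,0,0,0], "grip": 1}}

```text
t: 13.9
tool_pos: [0.5956, 0.2136, 0.0828]
tool_rot: [2.221, 2.221, 0.0]
contact_force: [0.5, 1.2, 0.7]
opening: 0.0853
grip_force: 0.0
```

```bash
python3 - <<'E'
from h import *
go((.596,.2136,.2,0),(.3725,-.302,.2,0))
E
```

```text
t 13.9 p [0.5956 0.2136 0.0828] q [ 0.23  0.3   1.74 -0.    1.11  0.23] op 0.08529421799838338 tip 0.0726
[-0.0002, 0.0008, -0.1953, 0.001, 0.001, 0.0]
[-0.8595, -0.3717, -0.1949, 0.001, 0.001, 0.0]
```

>>> {"fn": "apply_moves", "kwargs": {"rows": [0,0.001,-0.08,0,0,0,0,0.001,-0.16,0,0,0,-0.859,-0.372,-0.195,0,0,0,-0.859,-0.372,-0.195,0,0,0,-0.859,-0.372,-0.195,0,0,0,-0.859,-0.372,-0.195,0,0,0,-0.859,-0.372,-0.195,0,0,0,-0.859,-0.372,-0.195,0,0,0,-0.859,-0.372,-0.195,0,0,0,-0.859,-0.372,-0.195,0,0,0,-0.859,-0.372,-0.195,0,0,0,-0.859,-0.372,-0.195,0,0,0,-0.859,-0.372,-0.195,0,0,0,-0.859,-0.372,-0.195,0,0,0,-0.859,-0.372,-0.195,0,0,0,-0.859,-0.372,-0.195,0,0,0,-0.859,-0.372,-0.195,0,0,0]}}

```text
t: 15.6
tool_pos: [0.3727, -0.3003, 0.1995]
tool_rot: [2.219, 2.224, -0.0]
contact_force: [-0.8, 0.7, -0.3]
opening: 0.0852
grip_force: 0.0
```

```bash
python3 - <<'E'
from h import *
o=ctrl.get_obs();im,d=ctrl.get_image('wrist');t,_=ctrl.get_image('top')
cv2.imwrite('pics/m5.png',np.hstack([cv2.resize(im,(400,300)),cv2.resize(t[165:240,180:280],(400,300),interpolation=cv2.INTER_CUBIC)]))
hsv=cv2.cvtColor(im,cv2.COLOR_BGR2HSV);m=cv2.inRange(hsv,(22,150,100),(35,255,255))
n,l,s,c=cv2.connectedComponentsWithStats(m);k=1+s[1:,4].argmax();print(s[k],c[k],ray('wrist',*c[k],.016,o))
go((.3725,-.302,.0745,0))
E
```

```text
[ 284  204   79   80 3147] [322.75309819 242.36606292] [ 0.37402235 -0.30196606  0.016     ]
t 15.7 p [ 0.3727 -0.3004  0.1995] q [-0.83 -0.22  2.05 -0.    1.31 -0.84] op 0.08583142726900043 tip 0.0726
[-0.0026, -0.0004, 0.2084, -0.0, 0.0, 0.002]
```

View pics/m5.png

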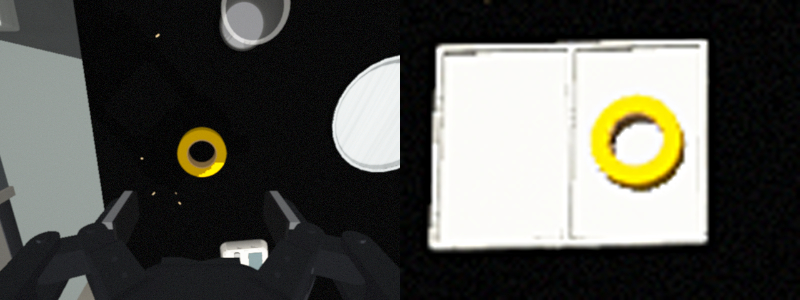

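First roll lies flat in the right bay; second roll centred at (322.8,242.4). Descend and grip.

>>> {"fn": "apply_moves", "kwargs": {"rows": [-0.002,0.001,0.15,0,0,0.002,-0.002,0.001,0.15,0,0,0.002,-0.002,0.001,0.208,0,0,0.002,-0.002,0.001,0.208,0,0,0.002,-0.002,0.001,0.208,0,0,0.002]}}

```text
t: 16.2
tool_pos: [0.373, -0.3023, 0.0751]
tool_rot: [-2.223, -2.219, 0.001]
contact_force: [0.5, 0.1, 0.6]
opening: 0.0852
grip_force: 0.0
```

>>> {"fn": "apply_moves", "kwargs": {"rows": [0,0,0,0,0,0,0,0,0,0,0,0,0,0,0,0,0,0,0,0,0,0,0,0,0,0,0,0,0,0,0,0,0,0,0,0], "grip": 0}}

```text
t: 16.8
tool_pos: [0.3742, -0.3043, 0.0779]
tool_rot: [2.221, 2.214, -0.001]
contact_force: [-0.4, 2.8, 6.8]
opening: 0.0575
grip_force: 31.9
```

```bash
python3 - <<'E'
from h import *
go((.373,-.302,.2,0),(.5956,.3016,.2,0))
E
```

```text
t 16.8 p [ 0.3742 -0.3043  0.0779] q [-0.84 -0.03  2.1  -0.    1.06 -0.83] op 0.057465482159285416 tip 0.0726
[0.003, -0.0013, -0.2036, 0.002, 0.003, -0.002]
[1.0102, 0.3665, -0.2065, 0.002, 0.003, -0.002]
```

>>> {"fn": "apply_moves", "kwargs": {"rows": [0.003,0,-0.08,0,0,0,0.003,0,-0.16,0,0,0,0.99,0.366,-0.206,0,0.003,0,0.99,0.366,-0.206,0,0.003,0,0.99,0.366,-0.206,0,0.003,0,0.99,0.366,-0.206,0,0.003,0,0.99,0.366,-0.206,0,0.003,0,0.99,0.366,-0.206,0,0.003,0,0.99,0.366,-0.206,0,0.003,0,0.99,0.366,-0.206,0,0.003,0,0.99,0.366,-0.206,0,0.003,0,0.99,0.366,-0.206,0,0.003,0,0.99,0.366,-0.206,0,0.003,0,0.99,0.366,-0.206,0,0.003,0,0.99,0.366,-0.206,0,0.003,0,0.99,0.366,-0.206,0,0.003,0,0.99,0.366,-0.206,0,0.003,0,0.99,0.366,-0.206,0,0.003,0,0.99,0.366,-0.206,0,0.003,0]}}

```text
t: 18.7
tool_pos: [0.594, 0.2891, 0.1981]
tool_rot: [-2.225, -2.215, -0.004]
contact_force: [0.5, 0.3, -1.2]
opening: 0.0568
grip_force: 33.0
```

```bash
python3 - <<'E'
from h import *
go((.5956,.3016,.2,0),(.5956,.3016,.083,0))
E
```

```text
t 18.7 p [0.594  0.2891 0.1981] q [0.34 0.22 1.62 0.   1.31 0.34] op 0.05678314959166414 tip 0.0726
[0.0208, 0.0026, -0.003, -0.0, -0.002, -0.003]
[0.0201, 0.0026, 0.192, -0.0, -0.002, -0.003]
```

>>> {"fn": "apply_moves", "kwargs": {"rows": [0.021,0.003,0,0,-0.002,-0.003,0.021,0.003,0,0,-0.002,-0.003,0.02,0.003,0.08,0,-0.002,-0.003,0.02,0.003,0.15,0,-0.002,-0.003,0.02,0.003,0.191,0,-0.002,-0.003,0.02,0.003,0.191,0,-0.002,-0.003,0.02,0.003,0.191,0,-0.002,-0.003]}}

```text
t: 19.4
tool_pos: [0.5959, 0.3028, 0.083]
tool_rot: [-2.219, -2.223, 0.0]
contact_force: [-0.1, -0.1, -0.4]
opening: 0.0574
grip_force: 44.3
```

>>> {"fn": "apply_moves", "kwargs": {"rows": [0,0,0,0,0,0,0,0,0,0,0,0,0,0,0,0,0,0,0,0,0,0,0,0], "grip": 1}}

```text
t: 19.8
tool_pos: [0.5963, 0.3029, 0.0841]
tool_rot: [2.22, 2.223, 0.002]
contact_force: [-0.3, 0.1, -0.2]
opening: 0.0855
grip_force: 0.0
```

```bash
python3 - <<'E'
from h import *
go((.5956,.3016,.25,0),(.4165,-.161,.25,-20),(.4165,-.161,.25,0))
E
```

```text
t 19.8 p [0.5963 0.3029 0.0841] q [0.36 0.37 1.64 0.   1.13 0.36] op 0.085536194252638 tip 0.0726
[-0.002, -0.0009, -0.2766, 0.001, -0.001, 0.001]
[-0.7725, -0.3006, -0.2775, 0.001, -0.001, 0.223]
[-0.7725, -0.3006, -0.2775, 0.001, -0.001, 0.001]
```

>>> {"fn": "apply_moves", "kwargs": {"rows": [-0.002,0,-0.08,0,0,0,-0.002,0,-0.16,0,0,0,-0.772,-0.3,-0.277,0,0,0,-0.772,-0.3,-0.277,0,0,0,-0.772,-0.3,-0.277,0,0,0,-0.772,-0.3,-0.277,0,0,0,-0.772,-0.3,-0.277,0,0,0,-0.772,-0.3,-0.277,0,0,0,-0.772,-0.3,-0.277,0,0,0,-0.772,-0.3,-0.277,0,0,0,-0.772,-0.3,-0.277,0,0,0,-0.772,-0.3,-0.277,0,0,0,-0.772,-0.3,-0.277,0,0,0,-0.772,-0.3,-0.277,0,0,0,-0.772,-0.3,-0.277,0,0,0,-0.772,-0.3,-0.277,0,0,0]}}

```text
t: 21.4
tool_pos: [0.4171, -0.1594, 0.2489]
tool_rot: [-2.216, -2.225, -0.001]
contact_force: [0.0, -0.3, -0.6]
opening: 0.0852
grip_force: 0.0
```

```bash
python3 - <<'E'
from h import *
o=ctrl.get_obs();im,d=ctrl.get_image('wrist');t,_=ctrl.get_image('top')
cv2.imwrite('pics/m6.png',np.hstack([cv2.resize(im[120:420,170:470],(400,400)),cv2.resize(t[165:240,180:280],(400,400),interpolation=cv2.INTER_CUBIC)]))
go((.4165,-.161,.25,0))
E
```

```text
t 21.5 p [ 0.4171 -0.1595  0.249 ] q [-0.53 -0.36  2.07  0.    1.43 -0.54] op 0.08521243428841584 tip 0.0726
[-0.0025, -0.001, -0.0017, -0.0, -0.001, 0.003]
```

View pics/m6.png

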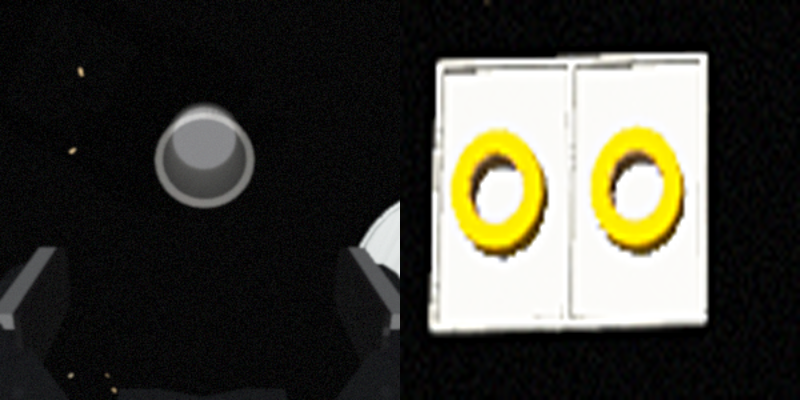

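Both rolls lie flat in their bays. Beaker rim centre is at wrist pixel (323.4,239.3).

```bash
python3 - <<'E'
from h import *
o=ctrl.get_obs();print(ray('wrist',323.4,239.3,.06,o))
go((.416,-.161,.088,0))
E
```

```text
[ 0.4189069  -0.16008887  0.06      ]
t 21.5 p [ 0.4171 -0.1595  0.249 ] q [-0.53 -0.36  2.07  0.    1.43 -0.54] op 0.08521243428841584 tip 0.0726
[-0.0027, -0.0017, 0.2683, -0.0, -0.001, 0.003]
```

>>> {"fn": "apply_moves", "kwargs": {"rows": [-0.002,0,0.06,0,0,0.003,-0.002,0,0.12,0,0,0.003,-0.002,0,0.17,0,0,0.003,-0.002,0,0.22,0,0,0.003,-0.002,0,0.268,0,0,0.003,-0.002,0,0.268,0,0,0.003,-0.002,0,0.268,0,0,0.003]}}

```text
t: 22.2
tool_pos: [0.4169, -0.1612, 0.0885]
tool_rot: [-2.222, -2.218, -0.0]
contact_force: [0.8, -0.0, 1.2]
opening: 0.0854
grip_force: 0.0
```

>>> {"fn": "apply_moves", "kwargs": {"rows": [0,0,0,0,0,0,0,0,0,0,0,0,0,0,0,0,0,0,0,0,0,0,0,0,0,0,0,0,0,0,0,0,0,0,0,0,0,0,0,0,0,0,0,0,0,0,0,0], "grip": 0, "grip_force": 25}}

```text
t: 23.0
tool_pos: [0.4181, -0.1625, 0.0901]
tool_rot: [2.223, 2.215, 0.003]
contact_force: [2.7, 0.4, 5.3]
opening: 0.053
grip_force: 21.1
```

```bash
python3 - <<'E'
from h import *
go((.417,-.161,.15,0),(.598,-.260,.15,0))
E
```

```text
t 23.0 p [ 0.4181 -0.1625  0.0901] q [-0.54 -0.13  2.18  0.    1.09 -0.53] op 0.052975037039942115 tip 0.0726
[0.0024, -0.0016, -0.0998, 0.002, 0.001, -0.002]
[-0.1616, 0.3007, -0.0986, 0.002, 0.001, -0.002]
```

>>> {"fn": "apply_moves", "kwargs": {"rows": [0.002,-0.001,-0.015,0,0,0,0.002,-0.001,-0.05,0,0,0,0.002,-0.001,-0.085,0,0,0,0.002,-0.001,-0.099,0,0,0,-0.01,0.02,-0.099,0,0,0,-0.03,0.055,-0.099,0,0,0,-0.05,0.095,-0.099,0,0,0,-0.07,0.13,-0.099,0,0,0,-0.09,0.17,-0.099,0,0,0,-0.11,0.205,-0.099,0,0,0,-0.13,0.24,-0.099,0,0,0,-0.145,0.27,-0.099,0,0,0,-0.157,0.29,-0.099,0,0,0,-0.162,0.3,-0.099,0,0,0,-0.162,0.3,-0.099,0,0,0,-0.162,0.3,-0.099,0,0,0]}}

```text
t: 24.6
tool_pos: [0.5957, -0.2592, 0.1473]
tool_rot: [-2.223, -2.217, 0.0]
contact_force: [-0.4, -0.3, -0.6]
opening: 0.0529
grip_force: 23.7
```

```bash
python3 - <<'E'
from h import *
go((.598,-.260,.095,0))
o=ctrl.get_obs();im,d=ctrl.get_image('wrist');cv2.imwrite('pics/m7.png',im)
E
```

```text
t 24.6 p [ 0.5957 -0.2592  0.1473] q [-0.52  0.25  1.67  0.    1.23 -0.52] op 0.05286922663063035 tip 0.0726
[-0.0014, 0.0039, 0.0871, -0.001, -0.001, -0.002]
```

View pics/m7.png

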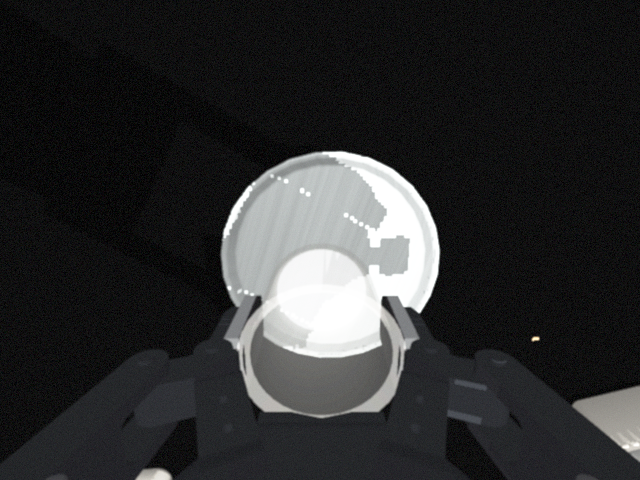

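Beaker is upright between the pads, over the dish (rim columns 222–438, centre 330). Lower slowly.

>>> {"fn": "apply_moves", "kwargs": {"rows": [-0.001,0.005,0.02,0,0,0,-0.001,0.005,0.045,0,0,0,-0.001,0.005,0.065,0,0,0,-0.001,0.005,0.078,0,0,0,-0.001,0.005,0.084,0,0,0,-0.001,0.005,0.0872,0,0,0,-0.001,0.005,0.0872,0,0,0,-0.001,0.005,0.0872,0,0,0]}}

```text
t: 25.45
tool_pos: [0.5999, -0.2605, 0.0962]
tool_rot: [2.224, 2.217, 0.001]
contact_force: [0.3, 1.5, -0.9]
opening: 0.0528
grip_force: 23.7
```

```bash
python3 - <<'E'
from h import *
print(ctrl.get_obs()['contact_force']);go((.598,-.260,.0945,0))
E
```

```text
[ 0.27762362  1.52611439 -0.87640962]
t 25.45 p [ 0.5999 -0.2605  0.0962] q [-0.52  0.32  1.68  0.    1.14 -0.52] op 0.05281136867713995 tip 0.0726
[0.0008, -0.0031, 0.0029, 0.001, 0.0, -0.002]
```

Lower 1.5 mm more, then release and retreat.

>>> {"fn": "apply_moves", "kwargs": {"rows": [0,-0.001,0.001,0,0,0,0,-0.001,0.0025,0,0,0,0,-0.001,0.0025,0,0,0]}}

```text
t: 25.75
tool_pos: [0.599, -0.2603, 0.0943]
tool_rot: [2.225, 2.218, 0.001]
contact_force: [-0.1, 0.8, -0.6]
opening: 0.0529
grip_force: 23.6
```

>>> {"fn": "apply_moves", "kwargs": {"rows": [0,0,0,0,0,0,0,0,0,0,0,0,0,0,0,0,0,0,0,0,0,0,0,0], "grip": 0.95}}

```text
t: 26.15
tool_pos: [0.5989, -0.2603, 0.0941]
tool_rot: [-2.225, -2.218, -0.001]
contact_force: [-1.4, -0.3, -0.7]
opening: 0.081
grip_force: 0.0
```

>>> {"fn": "apply_moves", "kwargs": {"rows": [0,0,-0.02,0,0,0,0,0,-0.06,0,0,0,0,0,-0.12,0,0,0,0,0,-0.2,0,0,0,0,0,-0.25,0,0,0,0.15,-0.2,-0.3,0,0,0,0.3,-0.5,-0.3,0,0,0,0.3,-0.5,-0.3,0,0,0,0.3,-0.5,-0.3,0,0,0,0.3,-0.5,-0.3,0,0,0,0.3,-0.5,-0.3,0,0,0,0.3,-0.5,-0.3,0,0,0,0.3,-0.5,-0.3,0,0,0,0.3,-0.5,-0.3,0,0,0]}}

```text
t: 27.55
tool_pos: [0.2991, -0.0791, 0.2759]
tool_rot: [2.22, 2.214, 0.004]
contact_force: [0.2, 0.7, -0.7]
opening: 0.0809
grip_force: 0.0
```

```bash
python3 - <<'E'
from h import *
t,_=ctrl.get_image('top');cv2.imwrite('pics/end.png',cv2.resize(t[150:330,120:540],(798,342),interpolation=cv2.INTER_CUBIC))
E
```

```text
(no output)
```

View pics/end.png

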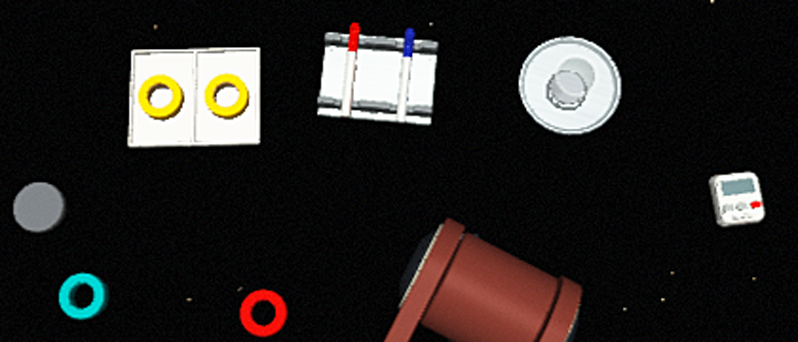

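Final view: both rolls are in their bays, both pens in their lanes, and the beaker is in the middle of the dish at (569,85). The timer, petri dish and look-alikes haven't moved.

```bash
python3 -c "
from station import ctrl
print(ctrl.finish_job())"
```

```text
the job is handed in; nothing more can be done
None
```

The job is done and handed in at about 28 s: both pens lie in the rest, both yellow rolls are flat in the tray, and the beaker stands in the middle of the dish.

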